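# Stack the shredding disc and the separator plate on the shredder's splined hub

### The job

Put the cheese shredder back together: seat the steel shredding disc fully home on the splined hub first, its tab between the two short brass pins, then the white separator plate fully home on top of it, its tab the opposite way, between the two tall black pins. The hub stands at an unknown angle, so feel for the splines with a light touch and never force the parts; let go of both plates and leave everything else on the counter where it is.

Things in the scene. Friction and masses are not known exactly. Their poses are not given: they have to be found in the camera images.
- drive_unit: fixed drive unit of a cheese shredder, cover off: aluminium base 106 x 150 mm, 10 mm high, white motor housing (56 x 130 mm, 44 mm high, switch knob to 56 mm) on +x, 58 to 114 mm from the origin; a steel hub; a pair of pins on either side. Origin on the hub's axis at counter level, z up, +y to the short pins. More than 30 N on any of it damages it.
- seat (a point): on the hub's axis, on the round flat seat 14 mm above the counter: where the shredding disc's origin lies when home
- upper_seat (a point): on the hub's axis, 34 mm above the counter: where the separator plate's origin lies when home on top of the disc
- short_pins (a point): midway between the two short brass pins at their tops, 26 mm above the counter, 49 mm from the hub's axis on the unit's +y side; pins 8 mm thick, round-topped, 23 mm between centres: a 12 mm tab has 1.5 mm play on each side
- tall_pins (a point): the same for the two tall black pins, tops 41 mm above the counter, 49 mm from the hub's axis on the unit's -y side
- hub_top (a point): top of the hub on its axis, 60 mm above the counter: pilot 26 mm thick, chamfered to 19 mm over its top 6 mm; round it six upright lugs 7 mm wide, 60 degrees apart, out to 19.5 mm radius, tops 48 mm up. It turns with 0.15 N m friction and stays where left; its angle is random, not measured, at first 10 to 50 degrees off for a tab at the pins. Hard stops 9 degrees past aligned, either way
- lug_tops (a point): on the hub's axis, 48 mm above the counter. The hub is sprung: pressed down it yields from 2.5 N, 1 N more per mm, up to 8 mm, then is rigid. A plate at a wrong angle rests here on its teeth; pressed with 4 to 7 N and turned up to 60 degrees it drops over the lugs as the hub springs up. Pressed much harder it drags the hub along. Once engaged they turn together, 4 degrees of play each way
- shredding_disc: loose steel disc with a toothed rim, 0.14 kg: flange 80 mm across (85 over rim teeth), 6 mm thick; on it a square collar 50 x 50 mm outside, sides parallel to x and y, from 6 to 20 mm above the underside: grip it there; a 12 mm wide tab on +y, out to 56 mm. Inside, at the underside, six teeth 6 mm high, 28.4 mm between tips, that fit between the hub's lugs. Origin: centre of underside, z up
- shredding_tab (a point): middle of the shredding disc's tab near its end, 50 mm from the centre along +y, 3 mm above the underside
- separator_plate: loose white plastic separator plate with a plain rim, 0.14 kg; otherwise the same sizes, square collar, six inner teeth and tab as the disc. Origin: centre of underside, z up, tab on +y. With the disc home, its tab between its pins, the hub is held and lines up for this plate with the tab pointing the opposite way
- separator_tab (a point): middle of the separator plate's tab near its end, 50 mm from the centre along +y, 3 mm above the underside
- honey_jar: bystander: honey jar behind the drive unit, 71 mm wide, 110 mm high, origin at its underside
- jam_jar: bystander: jam jar behind the drive unit, 76 mm wide, 112 mm high, origin at its underside
- marker: bystander: green and white marker pen at the front left, 135 mm long, origin at its underside
- crottin: bystander: small drum-shaped cheese 63 mm wide, 72 mm high, origin at its underside
- ash_brick: bystander: grey cheese like a blunt pyramid, 60 mm wide, 53 mm high, origin at its underside

How it is judged:
On the way, in this order (a step that is already met when the one before it is completed fails the run):
1. the shredding disc is fully home on the seat, its tab between the short brass pins (distance between shredding_disc and seat below 0.004 m and y of shredding_tab in the frame of drive_unit above 0.045 m and angle between shredding_disc's own z axis and vertical below 0.05 rad), for 0.2 s.
2. the separator plate is fully home on the disc, its tab between the tall black pins (distance between separator_plate and upper_seat below 0.004 m and y of separator_tab in the frame of drive_unit below -0.045 m and angle between separator_plate's own z axis and vertical below 0.05 rad), for 0.2 s.
At the end, for the whole second after the job is handed in: disc within 4 mm of the seat, its tab over 45 mm to the unit's +y side; separator plate within 4 mm of the upper seat, its tab over 45 mm to the -y side; both level within 0.05 rad, released and at rest (all of step 1 and all of step 2 and linear speed of each of shredding_disc, separator_plate below 0.02 m/s); the robot touches nothing.
It fails at once if the drive unit (with its hub and pins) is loaded with more than 30 N (contact force between anything else and drive_unit above 30 N).
It fails at once if a bystander is moved by more than 3 cm (distance of any of honey_jar, jam_jar, marker, crottin, ash_brick from where it was at the start of the episode above 0.03 m).
It also fails if it takes over 72 s, if anything falls off the work surface, if the arm or the gripper's body presses on something with over 40 N, if the wrist force passes 120 N, or if a joint passes its speed limit or range.

### The arm

A 6-joint arm with a two-finger parallel gripper is mounted at the origin on a cart in front of the work surface, level with it; the furniture and walls round the work are solid. World frame = base frame: x ahead of the robot, y to its left, z up, the work surface at z = 0. Lengths are in m, angles in rad, forces in N, time in s.
With the tool pointing down it reaches from about 0.375 to 0.9 m from the base axis. Payload 3.1 kg.
Tool frame: the origin (TCP) lies between the finger pads; the fingertips stand 17 mm ahead of it and the grasp point (between the pads) lies 2 mm behind it; z points along the fingers, y is the line along which they close (so a half turn about z gives the same grasp; the last joint's range is limited). The gripper opens to 85 mm and grips with 20 to 120 N. Pads are 22 mm wide; open, the fingers measure 114 mm over their backs; the gripper's body (76 mm by 85 mm) begins 54 mm behind the grasp point. The pads swing forward as they close: fully open they stand 13 mm farther back than shut.
Start: joints at [-1.484, 0.527, 1.433, -0, 1.181, -0.178], TCP at [0.164, -0.603, 0.248] pointing down, gripper open.
Joint ranges: [-3.08, 3.08], [-0.75, 2.2], [0.22, 2.44], [-1.43, 4.57], [0, 2.65], [-2.85, 2.85]. Speed limits (rad/s): [2.79, 2.79, 3.14, 3.14, 3.14, 3.14].

### API

Orientations are given as a unit quaternion [x, y, z, w].
In Python, from station import sense, vision, order gives the robot as it stands.
- The arm moves only by the shell command python3 -m crank 'ROWS' [OPENING] [FORCE]. ROWS is JSON, a list of rows, each an object with "dp": the shift along the world's x, y, z in units of 30 mm (1.0 is 30 mm), a list of three; "angular": the turn, a rotation vector about the world's x, y, z in degrees, a list of three. In form: [{"dp": [dx, dy, dz], "angular": [ax, ay, az]}, ...]. A call has 1 to 20 rows; each row shifts and turns the commanded pose from where the row before left it; what a row does not reach is not made up. A row lasts 1/10 s, in which the tool goes at most 50 mm and 8.59 degrees, less where a joint would pass 70% of its speed; a pose out of reach is approached as far as the arm can. A call is refused whole if a number of a shift passes 1 or a number of a turn 8.59, either way. A call with a gripper value outside its range is refused whole. OPENING is the closure, from 0 (fully open) to 1 (shut), set as the call begins (- or left out, the last holds). The fingers move at their own pace and stop on an object; FORCE is the grip in N (left out, the last holds). Time passes only in rows, so rows that do not move let the fingers close. It gives the time, the measured TCP pose, the force, the opening and the grip force at its end, in the units of the state.
- sense(): the state, without advancing time (a new reading comes with each control period).
- vision.snapshot(name): name is "side" or "top"; returns a dict with "image" (480x640x3 uint8, blue, green, red), "range_z" (480x640 float32, m along the optical axis (not along the pixel's ray), 0 where there is no reading), "mtx" (3x3 intrinsics, pixels), "dist" ([k1, k2, p1, p2, k3] as OpenCV has them; the pictures are not rectified), "pose" (4x4, takes a point from camera to world coordinates). Camera axes: x right, y down, z forward; pixel columns grow to the right and rows downward; lengths in m; the calibration is good to about 2 mm. A picture is of the moment at which its call begins.
- order.sign_off(): hands the job in; it is judged then, once.
The state is a dict: "t": time; "q": joint angles; "qd": joint speeds; "tau": joint torques, N m; "tcp_pos": TCP position; "tool_rot": TCP orientation; "force": force on the tool from outside, world axes, zero at the start; "ft_torque": the same for the moment, N m; "finger_gap": opening from 0.0 (shut) to 1.0 (fully open); "gripper_force": force on a finger pad.
Only numpy, scipy, OpenCV 4.12 (cv2) and the standard library are available. Lean on these libraries where they do the work, as an engineer would, in place of code of your own. Each camera call takes 0.05 s, during which the arm holds its last target. There are 200 camera calls.

## Working session

There is one attempt and no reset: what is moved stays moved. The work goes in short steps, Python scripts to look and compute and a shell command to move; the robot and the scene stay as the last step left them, time stands still between calls to the robot, and variables do not carry over. Pictures are saved under pics/ and viewed, at most 10 in all, crops included, and the job is handed in when it is done.

```bash
mkdir -p pics; ls
cat > h.py <<'E'
import numpy as np, cv2
from station import sense, vision, order
def snap(n):
    s=vision.snapshot(n); np.savez('%s.npz'%n,**s); return s
def pts(s):
    h,w=s['range_z'].shape; u,v=np.meshgrid(np.arange(w),np.arange(h))
    n=cv2.undistortPoints(np.stack([u,v],-1).reshape(-1,1,2).astype(np.float64),np.array(s['mtx']),np.array(s['dist'])).reshape(h,w,2)
    z=s['range_z'].astype(float); P=np.dstack([n[...,0]*z,n[...,1]*z,z]); T=np.array(s['pose'])
    W=P@T[:3,:3].T+T[:3,3]; W[z==0]=np.nan; return W
E
python3 - <<'E'
from h import *
for n in ('side','top'):
    s=snap(n); cv2.imwrite(f'pics/{n}0.png',s['image']); print(n,np.round(s['pose'],3).tolist(),np.round(s['mtx'],1).tolist(),s['dist'])
print(sense())
E
```

```text
pics
side [[-0.885, -0.266, 0.382, 0.17], [-0.465, 0.49, -0.738, 1.163], [0.009, -0.83, -0.557, 0.712], [0.0, 0.0, 0.0, 1.0]] [[561.7, 0.0, 316.0], [0.0, 561.7, 237.6], [0.0, 0.0, 1.0]] [-0.01731108  0.          0.          0.          0.        ]
top [[0.016, -0.997, 0.082, 0.584], [-1.0, -0.017, -0.016, 0.311], [0.018, -0.081, -0.997, 0.921], [0.0, 0.0, 0.0, 1.0]] [[438.5, 0.0, 310.6], [0.0, 438.5, 230.7], [0.0, 0.0, 1.0]] [-0.10465213  0.          0.          0.          0.        ]
{'t': 0.1, 'q': array([-1.48446884e+00,  5.28391714e-01,  1.43375576e+00, -1.60718715e-05,
        1.18135090e+00, -1.78489877e-01]), 'qd': array([ 5.71957545e-04, -1.59667811e-03, -1.72600231e-03, -1.36199338e-05,
       -8.33825555e-05,  1.49711206e-03]), 'tau': array([ 3.02915569e-04, -4.43304420e+01, -1.78587019e+01, -1.53758633e-04,
        3.89072535e-03,  8.10548727e-06]), 'tcp_pos': array([ 0.16356208, -0.60260923,  0.24742589]), 'tool_rot': array([ 9.91245916e-01,  1.32025094e-01,  3.64698856e-05, -9.52188678e-04]), 'force': array([0.0104914 , 0.74936801, 0.0593355 ]), 'ft_torque': array([-0.04438588, -0.03702834, -0.02228971]), 'gripper_force': 0.0, 'finger_gap': 0.9996202009688392}
```

View pics/top0.png

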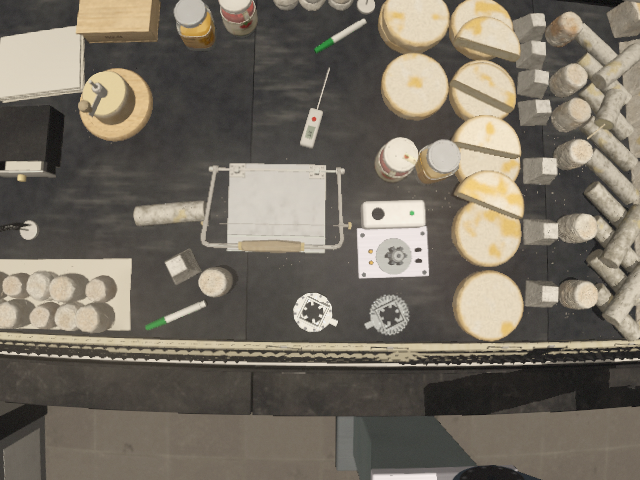

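View pics/side0.png

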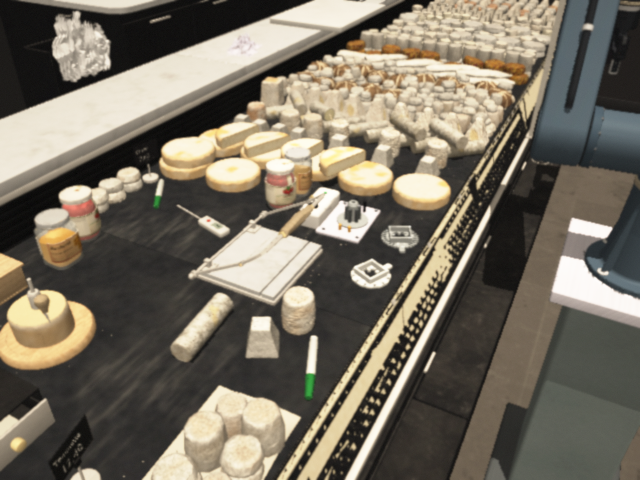

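```bash
cat > m.py <<'E'
from h import *
S={n:dict(np.load(n+'.npz')) for n in ('top','side')}
W={n:pts(S[n]) for n in S}
def near(n,c,r):
    w=W[n].reshape(-1,3); return w[np.hypot(w[:,0]-c[0],w[:,1]-c[1])<r]
E
python3 - <<'E'
from m import *
for nm,(u,v) in dict(disc=(388,315),plate=(315,312),hub=(393,255)).items():
    c=W['top'][v,u]; print(nm,np.round(c,4))
    for n in W:
        p=near(n,c,.075)
        print(n,len(p),'zhist',np.histogram(p[:,2],np.arange(-.008,.072,.004))[0])
        if nm!='hub':
            tb=p[(p[:,2]>.014)&(p[:,2]<.026)]; r=cv2.minAreaRect((tb[:,:2]*1000).astype(np.float32)); print(' collar',r,'z',np.median(tb[:,2]))
            f=p[(p[:,2]>.003)&(p[:,2]<.03)]; cc=np.array(r[0])/1000; d=f[:,:2]-cc; R=np.hypot(*d.T)
            k=R>.046; print(' tab',k.sum(),np.degrees(np.arctan2(*np.mean(d[k],0)[::-1])),'flange circ',cv2.minEnclosingCircle((f[R<.043][:,:2]*1000).astype(np.float32)))
        else:
            h=p[p[:,2]>.053]; print(' hubtop',h.mean(0),len(h)); 
            b=p[(p[:,2]>.006)&(p[:,2]<.0125)]; print(' base',cv2.minAreaRect((near(n,c,.12)[lambda:0] if 0 else b[:,:2]*1000).astype(np.float32)))
i=S['top']['image']; cv2.imwrite('pics/crop1.png',cv2.resize(i[190:345,285:440],(775,775),interpolation=cv2.INTER_CUBIC)[:,:][ :600] if 0 else cv2.resize(i[195:345,270:440],(680,600),interpolation=cv2.INTER_CUBIC))
E
```

```text
disc [ 0.4853  0.1306 -0.0006]
top 3976 zhist [ 140 1906 1105  545   77   28  123   49    0    0    0    0    0    0
    0    0    0    0    0]
 collar ((487.3574523925781, 129.39825439453125), (48.83540344238281, 50.38454055786133), 24.780441284179688) z 0.01864764305389982
 tab 61 141.20969224390512 flange circ ((486.4378662109375, 129.51547241210938), 42.463905334472656)
side 1899 zhist [ 23 672 608 307  96  72  85  35   0   0   0   0   0   0   0   0   0   0
   0]
 collar ((489.9625549316406, 134.046875), (49.80607604980469, 54.567405700683594), 26.842973709106445) z 0.018066880968693466
 tab 64 154.74357599919338 flange circ ((488.9847106933594, 134.40072631835938), 42.49734878540039)
plate [0.4901 0.2839 0.0007]
top 4059 zhist [ 145 2044 1051  577   43   12  133   53    0    0    0    0    0    0
    0    0    0    0    0]
 collar ((490.7012634277344, 289.41143798828125), (50.32205581665039, 50.48997116088867), 64.57685852050781) z 0.019138164809131997
 tab 47 -101.91112253999133 flange circ ((490.36871337890625, 288.4810791015625), 41.90767288208008)
side 2495 zhist [ 29 968 788 323 113  87 138  48   1   0   0   0   0   0   0   0   0   0
   0]
 collar ((492.3354187011719, 295.19000244140625), (54.82966613769531, 52.04460144042969), 65.68150329589844) z 0.018712254114416516
 tab 37 -124.27590615686658 flange circ ((492.312255859375, 294.9036560058594), 42.46968460083008)
hub [0.6095 0.1329 0.0583]
top 4068 zhist [  17  451  213  509 1544  641   40   38   29   26   29   75  193  105
   25   33   76   24    0]
 hubtop [0.60881492 0.12277988 0.05802464] 126
 base ((615.943115234375, 128.51107788085938), (102.64900970458984, 139.7175750732422), 3.188401937484741)
side 2107 zhist [  0 207 177 130 643 343  69  62  58  52  56  55 105  61  20  21  34  14
   0]
 hubtop [0.61047253 0.13090964 0.05774545] 64
 base ((619.1077880859375, 132.5501708984375), (105.76065826416016, 144.9720458984375), 2.121614456176758)
```

View pics/crop1.png

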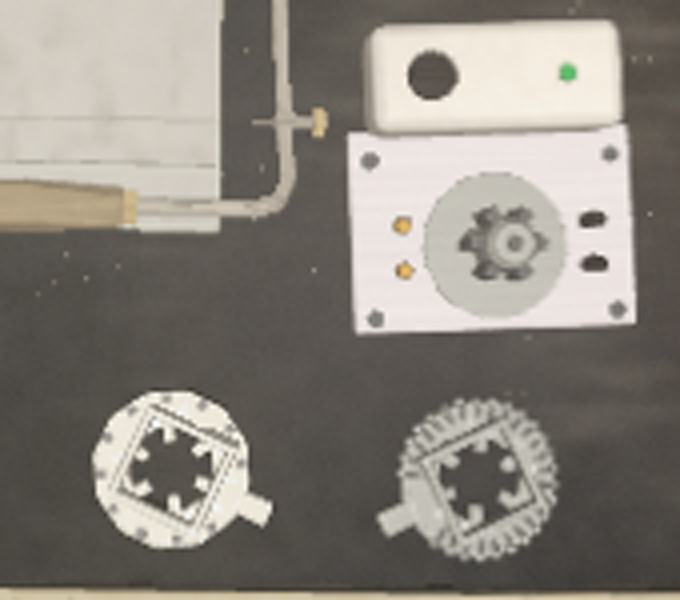

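```bash
cat >> m.py <<'E'
def ray(n,uv,z):
    s=S[n]; q=cv2.undistortPoints(np.array(uv,np.float64).reshape(-1,1,2),s['mtx'],s['dist']).reshape(-1,2)
    d=np.c_[q,np.ones(len(q))]@s['pose'][:3,:3].T; o=s['pose'][:3,3]
    return (o+d*((z-o[2])/d[:,2])[:,None])[:,:2]
def circ(p):
    from scipy.optimize import least_squares
    r=least_squares(lambda x:np.hypot(p[:,0]-x[0],p[:,1]-x[1])-x[2],[*p.mean(0),.04],loss='soft_l1',f_scale=.001); return r.x,np.sqrt(np.mean(r.fun**2))
def proj(n,P):
    s=S[n]; T=np.linalg.inv(s['pose']); return cv2.projectPoints(np.array(P,float).reshape(-1,1,3),cv2.Rodrigues(T[:3,:3])[0],T[:3,3],s['mtx'],s['dist'])[0].reshape(-1,2)
E
python3 - <<'E'
from m import *
out=[]
for n in S:
    g=cv2.cvtColor(S[n]['image'],cv2.COLOR_BGR2GRAY)
    K=4; G=cv2.resize(g,None,fx=K,fy=K,interpolation=cv2.INTER_CUBIC)
    for nm,c in dict(disc=(.487,.130),plate=(.491,.290)).items():
        u=proj(n,[[*c,.003]])[0]; 
        a=np.linspace(0,2*np.pi,180,endpoint=False); e=[]
        # outermost edge along radial lines in world plane z=3mm
        for t in a:
            rr=np.arange(.036,.050,.0003); L=np.c_[c[0]+rr*np.cos(t),c[1]+rr*np.sin(t),np.full(len(rr),.003)]
            uv=proj(n,L).astype(np.float32); v=cv2.remap(g.astype(np.float32),uv[:,0],uv[:,1],cv2.INTER_LINEAR).ravel()
            k=np.where(v>100)[0]
            if len(k) and k[-1]<len(rr)-3: e.append(L[k[-1],:2])
        print(n,nm,np.round(circ(np.array(e)),5) if 0 else circ(np.array(e)),len(e))
    u=proj(n,[[.612,.127,.03]])[0].astype(int); print(u)
    x0,y0=max(u[0]-45,0),max(u[1]-40,0); out.append(cv2.resize(S[n]['image'][y0:y0+75,x0:x0+90],(720,600),interpolation=cv2.INTER_CUBIC)); print('crop',x0,y0)
cv2.imwrite('pics/c_top.png',out[0]); cv2.imwrite('pics/c_side.png',out[1])
E
```

```text
top disc (array([0.4873043 , 0.12903774, 0.04245318]), np.float64(0.0008174657727882096)) 171
top plate (array([0.4904549 , 0.28924223, 0.04149782]), np.float64(0.0006439561200519339)) 171
[393 254]
crop 348 214
side disc (array([0.48935491, 0.13202607, 0.0433021 ]), np.float64(0.0010149931493343262)) 136
side plate (array([0.49294119, 0.29189879, 0.04431699]), np.float64(0.0016727059168182253)) 153
[351 212]
crop 306 172
```

View pics/c_top.png

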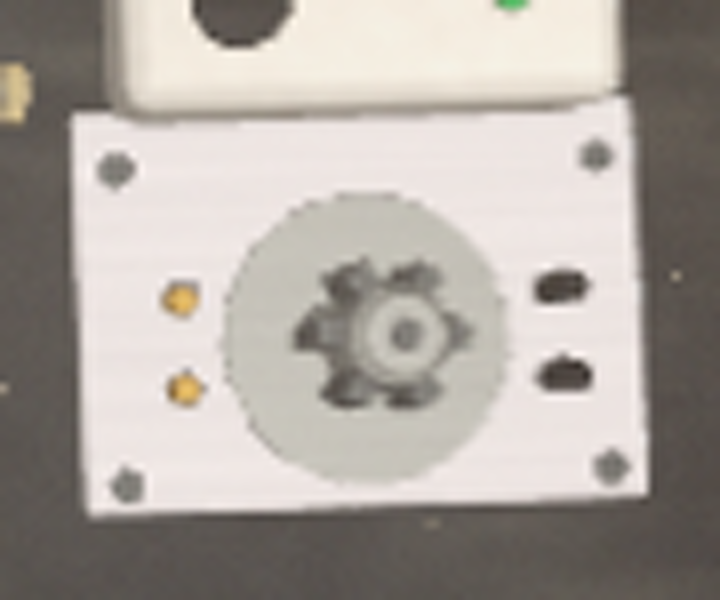

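View pics/c_side.png

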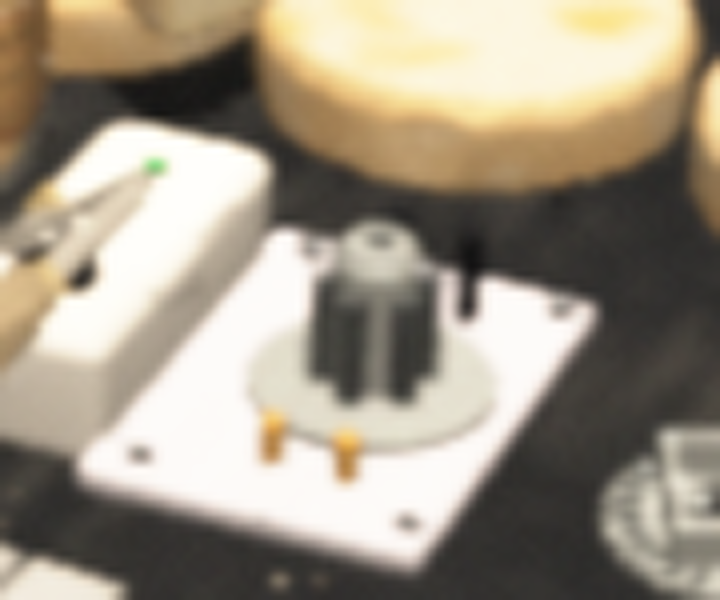

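Run:
```python
from m import *
f=lambda p,o:(np.array(p)+.5)/8-.5+o
t=(348,214); s=(306,172)
print('top seat',ray('top',f([[365,337.5]],t),.014),'pilot',ray('top',f([[406,336]],t),.060))
print('side seat',ray('side',f([[372,383]],s),.014),'pilot',ray('side',f([[380,243]],s),.060))
c=ray('top',f([[72,115],[630,97],[648,494],[90,516]],t),.010); print('base',c, np.degrees(np.arctan2(*(c[3]-c[2]))),np.degrees(np.arctan2(*(c[0]-c[1]))))
p=ray('top',f([[181,299],[185,389]],t),.026); q=ray('top',f([[560,287],[566,374]],t),.038); print('pins',p,q, (p.mean(0)+q.mean(0))/2)
d=p.mean(0)-q.mean(0); print('yaw',np.degrees(np.arctan2(-d[0],d[1])))
# collar rect by side/top at z=20 & hub bolts
b=ray('top',f([[116,169],[596,156],[611,466],[128,487]],t),.010); print('bolts',b.mean(0),'yaw',np.degrees(np.arctan2(-(b[0]-b[1])[0],(b[0]-b[1])[1])))
```

```text
top seat [[0.60927201 0.12330957]] pilot [[0.60851721 0.12258707]]
side seat [[0.60889263 0.13076813]] pilot [[0.60970359 0.12842019]]
base [[0.66634934 0.1998626 ]
 [0.67375399 0.0517656 ]
 [0.56944234 0.04728924]
 [0.56205583 0.19428321]] -2.876718665222245 -2.862327865625976
pins [[0.618105   0.17340249]
 [0.59511012 0.17222232]] [[0.62213656 0.07811601]
 [0.60005975 0.07659229]] [0.60885286 0.12508328]
yaw 2.6933499687335134
bolts [0.61417919 0.12270391] yaw 2.51345030919772
```

```bash
python3 -m crank '[{"dp":[0.8,1,0],"angular":[0,0,5]},{"dp":[0.8,1,0],"angular":[0,0,5]},{"dp":[0.8,1,0],"angular":[0,0,5]},{"dp":[0.8,1,0],"angular":[0,0,5]},{"dp":[0.8,1,0],"angular":[0,0,5]},{"dp":[0.8,1,0],"angular":[0,0,5]},{"dp":[0.8,1,0],"angular":[0,0,5]},{"dp":[0.8,1,0],"angular":[0,0,5]},{"dp":[0.8,1,0],"angular":[0,0,5]},{"dp":[0.8,1,0],"angular":[0,0,5]},{"dp":[0.3,1,0],"angular":[0,0,5]},{"dp":[0.3,1,0],"angular":[0,0,5]},{"dp":[0.3,1,0],"angular":[0,0,5]},{"dp":[0.3,1,0],"angular":[0,0,5]},{"dp":[0.3,1,0],"angular":[0,0,5]},{"dp":[0.3,1,0],"angular":[0,0,5]},{"dp":[0.3,1,0],"angular":[0,0,5]},{"dp":[0.3,1,0],"angular":[0,0,5]},{"dp":[0.3,1,0],"angular":[0,0,5]},{"dp":[0.3,1,0],"angular":[0,0,5]}]' 0
cat > st.py <<'E'
from h import *
from scipy.spatial.transform import Rotation as R
s=sense(); y=R.from_quat(s['tool_rot']).as_matrix(); print('t',s['t'],'p',np.round(s['tcp_pos'],4),'toolY',np.round(np.degrees(np.arctan2(y[1,1],y[0,1])),2),'tilt',np.round(y[:2,2],4),'f',np.round(s['force'],2),'m',np.round(s['ft_torque'],3),'gap',round(s['finger_gap'],3),'q',np.round(np.degrees(s['q']),1))
E
python3 st.py
```

```text
t: 2.1
tcp_pos: [0.4935, -0.0018, 0.2481]
tool_rot: [0.535, 0.845, -0.0, -0.0]
force: [-0.2, 0.2, 0.1]
finger_gap: 0.996
gripper_force: 0.0
t 2.1 p [ 0.4935 -0.0018  0.2481] toolY 25.38 tilt [-0.0007  0.0001] f [-0.25  0.16  0.1 ] m [-0.041 -0.041  0.002] gap 0.996 q [-13.2  20.2 100.6  -0.   59.3 -38.6]
```

```bash
python3 -m crank '[{"dp":[-0.04,0.88,-0.7],"angular":[0,0,0.2]},{"dp":[-0.04,0.88,-0.7],"angular":[0,0,0.2]},{"dp":[-0.04,0.88,-0.7],"angular":[0,0,0.2]},{"dp":[-0.04,0.88,-0.7],"angular":[0,0,0.2]},{"dp":[-0.03,0.88,-0.7],"angular":[0,0,0]},{"dp":[0,0,-1],"angular":[0,0,0]},{"dp":[0,0,-1],"angular":[0,0,0]},{"dp":[0,0,-1],"angular":[0,0,0]},{"dp":[0,0,-0.7],"angular":[0,0,0]},{"dp":[0,0,-0.27],"angular":[0,0,0]},{"dp":[0,0,0],"angular":[0,0,0]}]' 0
python3 st.py; python3 -c "
from h import *
cv2.imwrite('pics/s1.png',cv2.resize(snap('side')['image'][130:330,280:480],(600,600)))"
```

```text
t: 3.2
tcp_pos: [0.4872, 0.1287, 0.0232]
tool_rot: [0.53, 0.848, -0.001, -0.001]
force: [0.6, -0.1, 0.2]
finger_gap: 1.0
gripper_force: 0.0
t 3.2 p [0.4872 0.1287 0.0232] toolY 25.97 tilt [-0.0026 -0.0001] f [ 0.61 -0.08  0.18] m [0.009 0.006 0.008] gap 1.0 q [  2.1  43.4 107.9  -0.   28.9 -23.9]
```

View pics/s1.png

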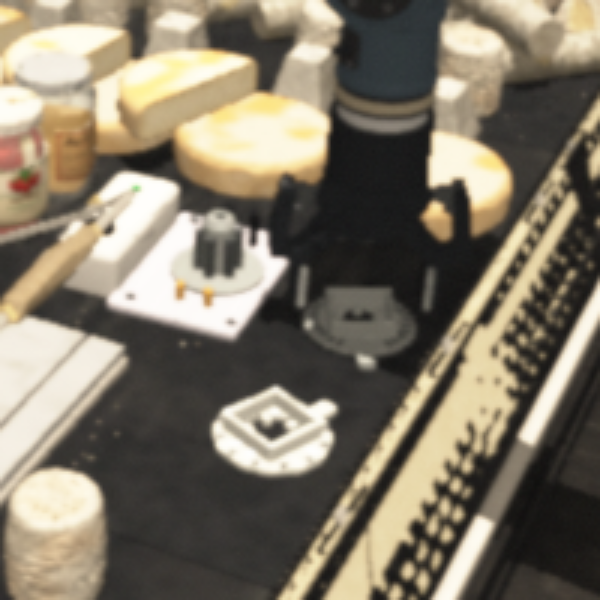

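```bash
python3 -m crank '[{"dp":[0,0,0],"angular":[0,0,-8.2]},{"dp":[0,0,0],"angular":[0,0,-8.2]},{"dp":[0,0,0],"angular":[0,0,-8.2]},{"dp":[0,0,0],"angular":[0,0,-8.2]},{"dp":[0,0,0],"angular":[0,0,-8.2]},{"dp":[0,0,0],"angular":[0,0,-8.2]},{"dp":[0,0,0],"angular":[0,0,-8.2]},{"dp":[0,0,0],"angular":[0,0,-8.2]},{"dp":[0,0,0],"angular":[0,0,-8.2]},{"dp":[0,0,0],"angular":[0,0,-8.2]},{"dp":[0,0,0],"angular":[0,0,-8]},{"dp":[0,0,0],"angular":[0,0,0]}]' 0
python3 -m crank '[{"dp":[0,0,0],"angular":[0,0,0]},{"dp":[0,0,0],"angular":[0,0,0]},{"dp":[0,0,0],"angular":[0,0,0]},{"dp":[0,0,0],"angular":[0,0,0]},{"dp":[0,0,0],"angular":[0,0,0]},{"dp":[0,0,0],"angular":[0,0,0]},{"dp":[0,0,0],"angular":[0,0,0]},{"dp":[0,0,0],"angular":[0,0,0]}]' 1 20; python3 st.py
```

```text
t: 4.45
tcp_pos: [0.4889, 0.1288, 0.0257]
tool_rot: [0.974, 0.225, 0.001, 0.0]
force: [-0.3, 0.2, -0.1]
finger_gap: 1.004
gripper_force: 0.0
t: 5.25
tcp_pos: [0.488, 0.1289, 0.0247]
tool_rot: [0.974, 0.225, 0.0, 0.0]
force: [-1.6, -0.1, 5.1]
finger_gap: 0.578
gripper_force: 20.8
t 5.25 p [0.488  0.1289 0.0247] toolY -63.97 tilt [0.0004 0.    ] f [-1.56 -0.09  5.05] m [0.094 0.167 0.032] gap 0.578 q [  2.1  43.3 107.9   0.   28.9  66.1]
```

```bash
python3 -m crank '[{"dp":[0,0,0.05],"angular":[0,0,0]},{"dp":[0,0,0.05],"angular":[0,0,0]},{"dp":[0,0,0],"angular":[0,0,0]},{"dp":[0,0,0],"angular":[0,0,0]},{"dp":[0,0,0],"angular":[0,0,8.2]},{"dp":[0,0,0],"angular":[0,0,8.2]},{"dp":[0,0,0],"angular":[0,0,8.2]},{"dp":[0,0,0],"angular":[0,0,8.2]},{"dp":[0,0,0],"angular":[0,0,8.2]},{"dp":[0,0,0],"angular":[0,0,8.2]},{"dp":[0,0,0],"angular":[0,0,8.2]},{"dp":[0,0,0],"angular":[0,0,8.2]},{"dp":[0,0,0],"angular":[0,0,8.2]},{"dp":[0,0,0],"angular":[0,0,8.2]},{"dp":[0,0,0],"angular":[0,0,8]},{"dp":[0,0,0],"angular":[0,0,0]}]' 0
python3 -m crank '[{"dp":[0,0,0],"angular":[0,0,0]},{"dp":[0,0,0],"angular":[0,0,0]},{"dp":[0,0,0],"angular":[0,0,0]},{"dp":[0,0,0],"angular":[0,0,0]},{"dp":[0,0,0],"angular":[0,0,0]},{"dp":[0,0,0],"angular":[0,0,0]},{"dp":[0,0,0],"angular":[0,0,0]},{"dp":[0,0,0],"angular":[0,0,0]}]' 1 40; python3 st.py
```

```text
t: 6.85
tcp_pos: [0.4878, 0.1288, 0.0271]
tool_rot: [0.53, 0.848, -0.0, -0.0]
force: [0.4, 0.1, -0.6]
finger_gap: 1.001
gripper_force: 0.0
t: 7.65
tcp_pos: [0.4879, 0.1288, 0.0275]
tool_rot: [0.53, 0.848, 0.0, 0.0]
force: [-0.5, 0.3, 5.8]
finger_gap: 0.569
gripper_force: 41.8
t 7.65 p [0.4879 0.1288 0.0275] toolY 25.94 tilt [0. 0.] f [-0.48  0.28  5.8 ] m [-0.087  0.163 -0.102] gap 0.569 q [  2.1  42.9 107.8   0.   29.2 -23.9]
```

```bash
python3 -m crank '[{"dp":[0,0,0.6],"angular":[0,0,0]},{"dp":[0,0,1],"angular":[0,0,0]},{"dp":[0,0,0.8],"angular":[0,0,0]},{"dp":[0.8,-0.03,0],"angular":[0,0,-1]},{"dp":[0.8,-0.03,0],"angular":[0,0,-1]},{"dp":[0.8,-0.03,0],"angular":[0,0,-1]},{"dp":[0.8,-0.03,0],"angular":[0,0,-1]},{"dp":[0.8,-0.05,0],"angular":[0,0,-1]},{"dp":[0.05,0,0],"angular":[0,0,0]},{"dp":[0,0,0],"angular":[0,0,0]},{"dp":[0,0,0],"angular":[0,0,0]}]' - 60
python3 st.py; python3 -c "
from h import *
cv2.imwrite('pics/s2.png',cv2.resize(snap('side')['image'][120:270,280:430],(600,600)))"
```

```text
t: 8.75
tcp_pos: [0.6072, 0.1238, 0.0983]
tool_rot: [0.566, 0.824, -0.001, -0.002]
force: [0.3, 0.3, -1.3]
finger_gap: 0.563
gripper_force: 64.1
t 8.75 p [0.6072 0.1238 0.0983] toolY 20.99 tilt [-0.0038 -0.    ] f [ 0.29  0.27 -1.3 ] m [ 0.002 -0.009 -0.041] gap 0.563 q [  1.2  41.   89.3   0.   50.  -19.8]
```

View pics/s2.png

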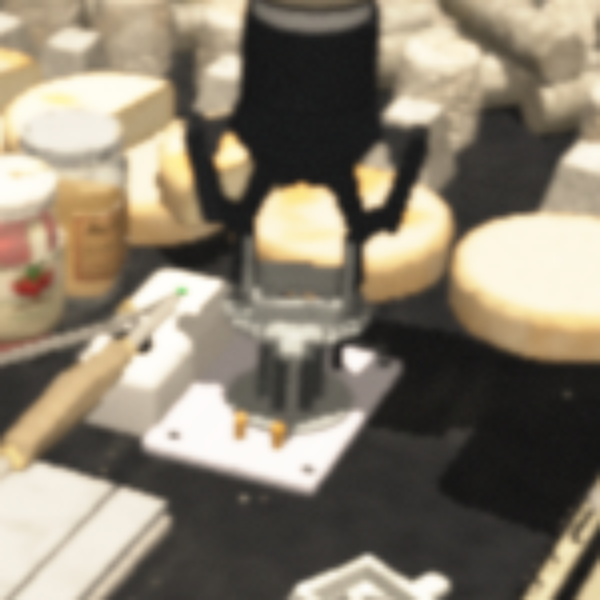

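```bash
python3 -m crank '[{"dp":[0,0,-0.2],"angular":[0,0,0]},{"dp":[0,0,-0.2],"angular":[0,0,0]},{"dp":[0,0,-0.1],"angular":[0,0,0]},{"dp":[0,0,-0.05],"angular":[0,0,0]},{"dp":[0,0,-0.05],"angular":[0,0,0]},{"dp":[0,0,0],"angular":[0,0,0]}]'
python3 st.py
```

```text
t: 9.4
tcp_pos: [0.6093, 0.1237, 0.081]
tool_rot: [0.567, 0.824, -0.0, -0.0]
force: [0.4, 0.2, -1.6]
finger_gap: 0.556
gripper_force: 64.1
t 9.4 p [0.6093 0.1237 0.081 ] toolY 20.97 tilt [-0.0003 -0.    ] f [ 0.44  0.24 -1.6 ] m [-0.016  0.069  0.006] gap 0.556 q [  1.2  42.5  89.5  -0.   48.  -19.8]
```

```bash
python3 -m crank '[{"dp":[0,0,-0.05],"angular":[0,0,0]},{"dp":[0,0,-0.05],"angular":[0,0,0]},{"dp":[0,0,-0.05],"angular":[0,0,0]},{"dp":[0,0,0],"angular":[0,0,0]}]'
python3 -m crank '[{"dp":[0,0,-0.04],"angular":[0,0,0]},{"dp":[0,0,-0.04],"angular":[0,0,0]},{"dp":[0,0,0],"angular":[0,0,0]}]'
python3 st.py
```

```text
t: 9.8
tcp_pos: [0.6093, 0.1237, 0.0765]
tool_rot: [0.567, 0.824, -0.0, -0.0]
force: [-0.5, 0.4, -1.8]
finger_gap: 0.561
gripper_force: 64.1
t: 10.1
tcp_pos: [0.6096, 0.1237, 0.0746]
tool_rot: [0.567, 0.824, 0.0, 0.0]
force: [-0.8, -0.2, 1.5]
finger_gap: 0.562
gripper_force: 64.4
t 10.1 p [0.6096 0.1237 0.0746] toolY 20.97 tilt [0.0005 0.    ] f [-0.8  -0.17  1.52] m [ 0.067  0.076 -0.02 ] gap 0.562 q [  1.2  43.1  89.6   0.   47.3 -19.8]
```

```bash
python3 -m crank '[{"dp":[0,0,-0.04],"angular":[0,0,0]},{"dp":[0,0,-0.03],"angular":[0,0,0]},{"dp":[0,0,0],"angular":[0,0,2]},{"dp":[0,0,0],"angular":[0,0,2]}]'
python3 -m crank '[{"dp":[0,0,0],"angular":[0,0,2]},{"dp":[0,0,0],"angular":[0,0,2]}]'
python3 -m crank '[{"dp":[0,0,0],"angular":[0,0,2]},{"dp":[0,0,0],"angular":[0,0,2]}]'
python3 st.py
```

```text
t: 10.5
tcp_pos: [0.6098, 0.1239, 0.0726]
tool_rot: [0.537, 0.844, 0.0, 0.0]
force: [-0.4, 0.3, 3.1]
finger_gap: 0.562
gripper_force: 64.6
t: 10.7
tcp_pos: [0.6093, 0.1238, 0.0718]
tool_rot: [0.507, 0.862, -0.0, -0.0]
force: [-0.2, 0.6, -1.2]
finger_gap: 0.564
gripper_force: 64.1
t: 10.9
tcp_pos: [0.6089, 0.1239, 0.0715]
tool_rot: [0.477, 0.879, -0.0, -0.001]
force: [-0.4, 1.2, -0.8]
finger_gap: 0.558
gripper_force: 64.1
t 10.9 p [0.6089 0.1239 0.0715] toolY 33.03 tilt [-0.0012  0.0005] f [-0.42  1.23 -0.82] m [ 0.211  0.118 -0.044] gap 0.558 q [  1.2  43.3  89.7   0.   47.  -31.9]
```

```bash
python3 -m crank '[{"dp":[0,0,-0.07],"angular":[0,0,-1]},{"dp":[0,0,-0.07],"angular":[0,0,-1]},{"dp":[0,0,0],"angular":[0,0,0]}]'
python3 st.py
```

```text
t: 11.2
tcp_pos: [0.6091, 0.1237, 0.0673]
tool_rot: [0.493, 0.87, -0.0, -0.0]
force: [-0.7, 0.7, -1.8]
finger_gap: 0.558
gripper_force: 64.1
t 11.2 p [0.6091 0.1237 0.0673] toolY 30.92 tilt [-0.001  -0.0001] f [-0.69  0.71 -1.77] m [ 0.101  0.062 -0.006] gap 0.558 q [  1.2  43.7  89.8  -0.   46.6 -29.7]
```

Engaged. Turn the hub −28° to alignment.

```bash
python3 -m crank '[{"dp":[0,0,0],"angular":[0,0,-4]},{"dp":[0,0,0],"angular":[0,0,-4]},{"dp":[0,0,0],"angular":[0,0,-4]},{"dp":[0,0,0],"angular":[0,0,-4]},{"dp":[0,0,0],"angular":[0,0,-4]},{"dp":[0,0,0],"angular":[0,0,-4]},{"dp":[0,0,0],"angular":[0,0,-4]},{"dp":[0,0,0],"angular":[0,0,-0.2]},{"dp":[0,0,0],"angular":[0,0,0]},{"dp":[0,0,-0.1],"angular":[0,0,0]},{"dp":[0,0,-0.1],"angular":[0,0,0]},{"dp":[0,0,-0.1],"angular":[0,0,0]},{"dp":[0,0,0],"angular":[0,0,0]}]'
python3 st.py
```

```text
t: 12.5
tcp_pos: [0.6088, 0.124, 0.0587]
tool_rot: [0.69, 0.724, -0.0, -0.001]
force: [-3.5, 3.2, 3.1]
finger_gap: 0.564
gripper_force: 64.5
t 12.5 p [0.6088 0.124  0.0587] toolY 2.78 tilt [-0.0013  0.0004] f [-3.51  3.19  3.06] m [0.591 0.633 0.123] gap 0.564 q [ 1.2 44.4 90.   0.  45.7 -1.6]
```

```bash
python3 -m crank '[{"dp":[-0.02,0.02,0],"angular":[0,0,0]},{"dp":[-0.01,0.01,0],"angular":[0,0,0.5]},{"dp":[0,0,0],"angular":[0,0,0.5]},{"dp":[0,0,0],"angular":[0,0,0]}]'
python3 st.py
```

```text
t: 12.9
tcp_pos: [0.6087, 0.1243, 0.0588]
tool_rot: [0.683, 0.73, -0.0, 0.0]
force: [-1.8, 1.1, -1.1]
finger_gap: 0.561
gripper_force: 64.2
t 12.9 p [0.6087 0.1243 0.0588] toolY 3.78 tilt [ 0.0003 -0.0003] f [-1.83  1.05 -1.07] m [0.134 0.306 0.044] gap 0.561 q [ 1.3 44.4 90.  -0.  45.5 -2.5]
```

```bash
python3 -m crank '[{"dp":[-0.02,0.01,0],"angular":[0,0,-0.7]},{"dp":[0,0,-0.07],"angular":[0,0,0]},{"dp":[0,0,-0.07],"angular":[0,0,0]},{"dp":[0,0,0],"angular":[0,0,0]}]'
python3 st.py
```

```text
t: 13.3
tcp_pos: [0.6085, 0.1245, 0.0548]
tool_rot: [0.688, 0.726, 0.0, 0.001]
force: [-1.6, -1.6, 1.0]
finger_gap: 0.56
gripper_force: 64.4
t 13.3 p [0.6085 0.1245 0.0548] toolY 3.08 tilt [ 0.0012 -0.0005] f [-1.57 -1.57  0.97] m [-0.25   0.117  0.065] gap 0.56 q [ 1.3 44.7 90.2 -0.  45.  -1.8]
```

```bash
python3 -m crank '[{"dp":[-0.015,-0.01,0],"angular":[0,0,0]},{"dp":[0,0,-0.07],"angular":[0,0,0]},{"dp":[0,0,-0.07],"angular":[0,0,0]},{"dp":[0,0,0],"angular":[0,0,0]}]'
python3 st.py
```

```text
t: 13.7
tcp_pos: [0.6083, 0.1245, 0.0505]
tool_rot: [0.688, 0.726, 0.001, 0.001]
force: [0.9, -1.0, -1.4]
finger_gap: 0.56
gripper_force: 64.3
t 13.7 p [0.6083 0.1245 0.0505] toolY 3.07 tilt [ 0.0019 -0.0001] f [ 0.88 -0.95 -1.43] m [-0.225 -0.293  0.048] gap 0.56 q [ 1.3 45.1 90.3 -0.  44.5 -1.8]
```

```bash
python3 -m crank '[{"dp":[0,0,-0.07],"angular":[0,0,0]},{"dp":[0,0,-0.07],"angular":[0,0,0]},{"dp":[0,0,-0.06],"angular":[0,0,0]},{"dp":[0,0,0],"angular":[0,0,0]}]'
python3 -m crank '[{"dp":[0,0,-0.04],"angular":[0,0,0]},{"dp":[0,0,-0.04],"angular":[0,0,0]},{"dp":[0,0,0],"angular":[0,0,0]}]'
python3 st.py
```

```text
t: 14.1
tcp_pos: [0.6082, 0.1245, 0.0445]
tool_rot: [0.688, 0.726, 0.001, 0.001]
force: [2.2, -0.8, -0.4]
finger_gap: 0.559
gripper_force: 64.3
t: 14.4
tcp_pos: [0.6082, 0.1246, 0.0423]
tool_rot: [0.688, 0.726, 0.001, 0.001]
force: [2.4, -0.9, 0.2]
finger_gap: 0.562
gripper_force: 64.4
t 14.4 p [0.6082 0.1246 0.0423] toolY 3.07 tilt [ 0.0016 -0.    ] f [ 2.4  -0.94  0.18] m [-0.284 -0.624  0.064] gap 0.562 q [ 1.3 45.8 90.4 -0.  43.7 -1.8]
```

```bash
python3 -m crank '[{"dp":[0.015,-0.01,-0.02],"angular":[0,0,0]},{"dp":[0,0,-0.015],"angular":[0,0,0]},{"dp":[0,0,0],"angular":[0,0,0]}]'
python3 st.py
python3 -m crank '[{"dp":[0,0,0],"angular":[0,0,0]},{"dp":[0,0,0],"angular":[0,0,0]},{"dp":[0,0,0],"angular":[0,0,0]},{"dp":[0,0,0],"angular":[0,0,0]}]' 0.25
```

```text
t: 14.7
tcp_pos: [0.6082, 0.1244, 0.0417]
tool_rot: [0.688, 0.726, 0.0, 0.0]
force: [2.6, -1.4, 4.5]
finger_gap: 0.563
gripper_force: 64.8
t 14.7 p [0.6082 0.1244 0.0417] toolY 3.07 tilt [0.0007 0.0002] f [ 2.62 -1.37  4.54] m [-0.132 -0.367  0.076] gap 0.563 q [ 1.3 45.9 90.4  0.  43.7 -1.8]
t: 15.1
tcp_pos: [0.6069, 0.1244, 0.0406]
tool_rot: [0.688, 0.726, -0.001, -0.001]
force: [0.3, -0.2, 0.2]
finger_gap: 0.746
gripper_force: 0.0
```

```bash
python3 -m crank '[{"dp":[0,0,0.3],"angular":[0,0,0]},{"dp":[0,0,0.8],"angular":[0,0,0]},{"dp":[0,0,1],"angular":[0,0,0]},{"dp":[0,0,1],"angular":[0,0,0]}]' 0.25
python3 -m crank '[{"dp":[-0.48,0.69,0.2],"angular":[0,0,7.7]},{"dp":[-0.48,0.69,0],"angular":[0,0,7.7]},{"dp":[-0.48,0.69,0],"angular":[0,0,7.7]},{"dp":[-0.48,0.69,0],"angular":[0,0,7.7]},{"dp":[-0.48,0.69,0],"angular":[0,0,7.7]},{"dp":[-0.48,0.69,0],"angular":[0,0,7.7]},{"dp":[-0.48,0.69,0],"angular":[0,0,7.7]},{"dp":[-0.49,0.65,0],"angular":[0,0,7.7]},{"dp":[0,0,0],"angular":[0,0,0]},{"dp":[0,0,0],"angular":[0,0,0]},{"dp":[0,0,0],"angular":[0,0,0]}]' 0
python3 st.py
python3 - <<'E'
from h import *
s=snap('side'); t=snap('top')
a=cv2.resize(s['image'][150:270,290:450],(800,600)) ; b=cv2.resize(t['image'][190:290,320:440],(400,333))
cv2.imwrite('pics/s3.png',np.vstack([np.hstack([cv2.resize(a,(400,300)),cv2.resize(b,(360,300))])]))
E
```

```text
t: 15.5
tcp_pos: [0.6075, 0.1243, 0.1353]
tool_rot: [0.688, 0.726, -0.0, -0.0]
force: [0.8, -0.2, -0.0]
finger_gap: 0.746
gripper_force: 0.0
t: 16.6
tcp_pos: [0.4932, 0.2882, 0.1405]
tool_rot: [0.22, 0.975, 0.0, 0.001]
force: [-0.1, -0.3, 0.1]
finger_gap: 1.004
gripper_force: 0.0
t 16.6 p [0.4932 0.2882 0.1405] toolY 64.57 tilt [0.0011 0.    ] f [-0.11 -0.34  0.07] m [ 0.003 -0.013 -0.009] gap 1.004 q [ 19.1  34.5  95.4  -0.   50.  -45.5]
```

View pics/s3.png

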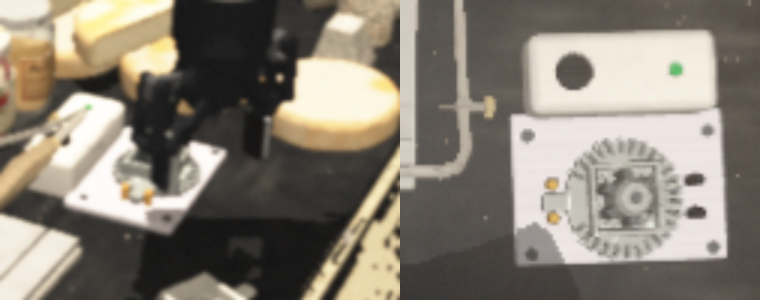

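```bash
python3 -m crank '[{"dp":[-0.05,0.02,-0.9],"angular":[0,0,0]},{"dp":[0,0,-1],"angular":[0,0,0]},{"dp":[0,0,-1],"angular":[0,0,0]},{"dp":[0,0,-0.6],"angular":[0,0,0]},{"dp":[0,0,-0.28],"angular":[0,0,0]},{"dp":[0,0,0],"angular":[0,0,0]}]' 0 20
python3 st.py
python3 -m crank '[{"dp":[0,0,0],"angular":[0,0,0]},{"dp":[0,0,0],"angular":[0,0,0]},{"dp":[0,0,0],"angular":[0,0,0]},{"dp":[0,0,0],"angular":[0,0,0]},{"dp":[0,0,0],"angular":[0,0,0]},{"dp":[0,0,0],"angular":[0,0,0]},{"dp":[0,0,0],"angular":[0,0,0]},{"dp":[0,0,0],"angular":[0,0,0]}]' 1 20; python3 st.py
```

```text
t: 17.3
tcp_pos: [0.4908, 0.2886, 0.0257]
tool_rot: [0.22, 0.976, -0.001, -0.001]
force: [-0.3, -0.0, 0.3]
finger_gap: 0.999
gripper_force: 0.0
t 17.3 p [0.4908 0.2886 0.0257] toolY 64.6 tilt [-0.002  -0.0008] f [-0.29 -0.01  0.29] m [-0.052 -0.014  0.015] gap 0.999 q [ 19.2  45.3  98.2  -0.   36.6 -45.4]
t: 18.1
tcp_pos: [0.4918, 0.2896, 0.0281]
tool_rot: [0.219, 0.976, 0.001, 0.001]
force: [-0.3, -0.4, 5.9]
finger_gap: 0.577
gripper_force: 21.1
t 18.1 p [0.4918 0.2896 0.0281] toolY 64.68 tilt [0.0025 0.0007] f [-0.26 -0.36  5.89] m [-0.135  0.053 -0.003] gap 0.577 q [ 19.3  45.   98.2  -0.   36.6 -45.4]
```

Open, turn −90°, close for the final grip.

```bash
python3 -m crank '[{"dp":[0,0,0],"angular":[0,0,0]},{"dp":[0,0,0],"angular":[0,0,0]},{"dp":[0,0,0],"angular":[0,0,0]},{"dp":[0,0,0],"angular":[0,0,0]},{"dp":[0,0,0],"angular":[0,0,-8.2]},{"dp":[0,0,0],"angular":[0,0,-8.2]},{"dp":[0,0,0],"angular":[0,0,-8.2]},{"dp":[0,0,0],"angular":[0,0,-8.2]},{"dp":[0,0,0],"angular":[0,0,-8.2]},{"dp":[0,0,0],"angular":[0,0,-8.2]},{"dp":[0,0,0],"angular":[0,0,-8.2]},{"dp":[0,0,0],"angular":[0,0,-8.2]},{"dp":[0,0,0],"angular":[0,0,-8.2]},{"dp":[0,0,0],"angular":[0,0,-8.2]},{"dp":[0,0,0],"angular":[0,0,-8]},{"dp":[0,0,0],"angular":[0,0,0]}]' 0
python3 -m crank '[{"dp":[0,0,0],"angular":[0,0,0]},{"dp":[0,0,0],"angular":[0,0,0]},{"dp":[0,0,0],"angular":[0,0,0]},{"dp":[0,0,0],"angular":[0,0,0]},{"dp":[0,0,0],"angular":[0,0,0]},{"dp":[0,0,0],"angular":[0,0,0]},{"dp":[0,0,0],"angular":[0,0,0]},{"dp":[0,0,0],"angular":[0,0,0]}]' 1 40; python3 st.py
```

```text
t: 19.7
tcp_pos: [0.4908, 0.2893, 0.0266]
tool_rot: [0.845, 0.535, -0.0, -0.0]
force: [0.8, -0.4, 0.5]
finger_gap: 0.996
gripper_force: 0.0
t: 20.5
tcp_pos: [0.4909, 0.2893, 0.027]
tool_rot: [0.845, 0.535, 0.0, 0.0]
force: [-0.0, -0.8, 5.7]
finger_gap: 0.568
gripper_force: 42.1
t 20.5 p [0.4909 0.2893 0.027 ] toolY -25.31 tilt [ 0.0001 -0.    ] f [-0.05 -0.76  5.74] m [0.02  0.259 0.136] gap 0.568 q [19.3 45.1 98.2 -0.  36.6 44.6]
```

```bash
python3 -m crank '[{"dp":[0,0,0.6],"angular":[0,0,0]},{"dp":[0,0,1],"angular":[0,0,0]},{"dp":[0,0,0.9],"angular":[0,0,0]},{"dp":[0.49,-0.69,0],"angular":[0,0,3.5]},{"dp":[0.49,-0.69,0],"angular":[0,0,3.5]},{"dp":[0.49,-0.69,0],"angular":[0,0,3.5]},{"dp":[0.49,-0.69,0],"angular":[0,0,3.5]},{"dp":[0.49,-0.69,0],"angular":[0,0,3.5]},{"dp":[0.49,-0.69,0],"angular":[0,0,3.5]},{"dp":[0.49,-0.69,0],"angular":[0,0,3.5]},{"dp":[0.48,-0.67,0],"angular":[0,0,3.8]},{"dp":[0,0,0],"angular":[0,0,0]},{"dp":[0,0,-0.2],"angular":[0,0,0]},{"dp":[0,0,-0.3],"angular":[0,0,0]},{"dp":[0,0,0],"angular":[0,0,0]}]' - 60
python3 st.py
```

```text
t: 22.0
tcp_pos: [0.6059, 0.1251, 0.0846]
tool_rot: [0.688, 0.725, -0.002, -0.002]
force: [0.4, -0.0, -1.9]
finger_gap: 0.556
gripper_force: 64.1
t 22.0 p [0.6059 0.1251 0.0846] toolY 3.02 tilt [-0.0049  0.    ] f [ 0.41 -0.   -1.88] m [ 0.03   0.009 -0.012] gap 0.556 q [ 1.3 42.1 89.7  0.  48.5 -1.7]
```

```bash
python3 -m crank '[{"dp":[0,0,0],"angular":[0,0,0]},{"dp":[0,0,0],"angular":[0,0,0]}]'
python3 st.py
```

```text
t: 22.2
tcp_pos: [0.6079, 0.125, 0.0867]
tool_rot: [0.688, 0.725, -0.0, -0.0]
force: [0.2, 0.4, -1.6]
finger_gap: 0.559
gripper_force: 64.1
t 22.2 p [0.6079 0.125  0.0867] toolY 3.02 tilt [-0.0001  0.    ] f [ 0.17  0.44 -1.62] m [-0.038 -0.029 -0.025] gap 0.559 q [ 1.3 42.  89.6  0.  48.5 -1.7]
```

Correct (+0.3, −0.5 mm) and lower to the lugs (TCP 0.075) and slightly on.

```bash
python3 -m crank '[{"dp":[0.01,-0.02,-0.1],"angular":[0,0,0]},{"dp":[0,0,-0.1],"angular":[0,0,0]},{"dp":[0,0,-0.1],"angular":[0,0,0]},{"dp":[0,0,-0.05],"angular":[0,0,0]},{"dp":[0,0,0],"angular":[0,0,0]}]'
python3 -m crank '[{"dp":[0,0,-0.05],"angular":[0,0,0]},{"dp":[0,0,-0.05],"angular":[0,0,0]},{"dp":[0,0,0],"angular":[0,0,0]}]'
python3 st.py
```

```text
t: 22.7
tcp_pos: [0.6082, 0.1236, 0.0759]
tool_rot: [0.689, 0.725, -0.0, -0.0]
force: [0.0, 0.1, -2.2]
finger_gap: 0.562
gripper_force: 64.2
t: 23.0
tcp_pos: [0.6085, 0.1237, 0.0732]
tool_rot: [0.688, 0.725, -0.0, -0.0]
force: [0.4, -0.9, -1.1]
finger_gap: 0.562
gripper_force: 64.2
t 23.0 p [0.6085 0.1237 0.0732] toolY 2.98 tilt [-0.0001 -0.    ] f [ 0.36 -0.88 -1.15] m [ 0.028 -0.003  0.041] gap 0.562 q [ 1.2 43.1 89.8 -0.  47.  -1.8]
```

```bash
python3 -m crank '[{"dp":[0,0.015,-0.05],"angular":[0,0,0]},{"dp":[0,0,-0.05],"angular":[0,0,0]},{"dp":[0,0,0],"angular":[0,0,0]}]'
python3 st.py
```

```text
t: 23.3
tcp_pos: [0.6085, 0.1239, 0.0702]
tool_rot: [0.688, 0.725, -0.0, 0.0]
force: [-0.5, -0.7, -0.2]
finger_gap: 0.561
gripper_force: 64.4
t 23.3 p [0.6085 0.1239 0.0702] toolY 2.99 tilt [ 0.     -0.0004] f [-0.52 -0.75 -0.15] m [-0.231  0.065  0.053] gap 0.561 q [ 1.2 43.4 89.9 -0.  46.7 -1.7]
```

```bash
python3 -m crank '[{"dp":[0,0,-0.05],"angular":[0,0,0]},{"dp":[0,0,-0.05],"angular":[0,0,0]},{"dp":[0,0,0],"angular":[0,0,0]}]'
python3 -m crank '[{"dp":[0,0,-0.04],"angular":[0,0,0]},{"dp":[0,0,-0.04],"angular":[0,0,0]},{"dp":[0,0,0],"angular":[0,0,0]}]'
python3 st.py
```

```text
t: 23.6
tcp_pos: [0.6085, 0.124, 0.0672]
tool_rot: [0.688, 0.725, -0.0, 0.0]
force: [-1.3, -2.7, 1.4]
finger_gap: 0.56
gripper_force: 64.5
t: 23.9
tcp_pos: [0.6085, 0.124, 0.0647]
tool_rot: [0.689, 0.725, -0.0, 0.0]
force: [-1.3, -2.8, 1.2]
finger_gap: 0.563
gripper_force: 64.5
t 23.9 p [0.6085 0.124  0.0647] toolY 2.98 tilt [-0.     -0.0002] f [-1.33 -2.81  1.2 ] m [-0.438  0.156  0.091] gap 0.563 q [ 1.2 43.9 90.  -0.  46.2 -1.7]
```

```bash
python3 -m crank '[{"dp":[-0.01,-0.015,-0.04],"angular":[0,0,0]},{"dp":[0,0,-0.04],"angular":[0,0,0]},{"dp":[0,0,0],"angular":[0,0,0]}]'
python3 -m crank '[{"dp":[0,0,-0.03],"angular":[0,0,0]},{"dp":[0,0,-0.02],"angular":[0,0,0]},{"dp":[0,0,0],"angular":[0,0,0]}]'
python3 st.py
```

```text
t: 24.2
tcp_pos: [0.6084, 0.1239, 0.0623]
tool_rot: [0.689, 0.725, 0.0, 0.0]
force: [0.1, -0.1, 1.1]
finger_gap: 0.561
gripper_force: 64.5
t: 24.5
tcp_pos: [0.6085, 0.1238, 0.0612]
tool_rot: [0.689, 0.725, 0.0, 0.0]
force: [-0.2, -1.8, 3.2]
finger_gap: 0.558
gripper_force: 64.7
t 24.5 p [0.6085 0.1238 0.0612] toolY 2.97 tilt [0.0006 0.0002] f [-0.15 -1.81  3.23] m [-0.136  0.107  0.077] gap 0.558 q [ 1.2 44.2 90.1  0.  45.7 -1.8]
```

```bash
python3 -m crank '[{"dp":[0,0,-0.02],"angular":[0,0,0]},{"dp":[0,0,0],"angular":[0,0,0]}]'
python3 -m crank '[{"dp":[0,0,0],"angular":[0,0,0]},{"dp":[0,0,0],"angular":[0,0,0]},{"dp":[0,0,0],"angular":[0,0,0]},{"dp":[0,0,0],"angular":[0,0,0]},{"dp":[0,0,0.3],"angular":[0,0,0]},{"dp":[0,0,0.8],"angular":[0,0,0]},{"dp":[0,0,1],"angular":[0,0,0]},{"dp":[0,0,1],"angular":[0,0,0]},{"dp":[-1,0,1],"angular":[0,0,0]},{"dp":[-1,0,0.5],"angular":[0,0,0]},{"dp":[-1,0,0],"angular":[0,0,0]},{"dp":[-1,0,0],"angular":[0,0,0]},{"dp":[-1,0,0],"angular":[0,0,0]},{"dp":[0,0,0],"angular":[0,0,0]},{"dp":[0,0,0],"angular":[0,0,0]}]' 0.25
python3 - <<'E'
from m import *
s=snap('side'); t=snap('top')
S.update(top=t,side=s); W.update({n:pts(S[n]) for n in S})
for n in S:
    p=near(n,(.6085,.124),.036); print(n,np.histogram(p[:,2],np.arange(.01,.07,.004))[0])
    q=near(n,(.611,.074),.006); print('tab z',np.round(np.percentile(q[:,2],[10,50,90]),4),len(q))
cv2.imwrite('pics/s4.png',np.hstack([cv2.resize(s['image'][160:260,300:420],(400,333)),cv2.resize(t['image'][200:300,330:450],(400,333))]))
E
```

```text
t: 24.7
tcp_pos: [0.6085, 0.1238, 0.0612]
tool_rot: [0.689, 0.725, 0.0, 0.0]
force: [-1.0, 0.1, 7.4]
finger_gap: 0.562
gripper_force: 65.1
t: 26.2
tcp_pos: [0.4584, 0.1238, 0.1992]
tool_rot: [0.688, 0.725, 0.001, 0.001]
force: [-0.1, 0.2, 1.1]
finger_gap: 0.752
gripper_force: 0.0
top [  7   9  15   7   4   8 108 368  61  77 157  84  73   3]
tab z [0.0374 0.039  0.0404] 29
side [  2   8  65  27   8   1  14  91  61  79 111  48  32   2]
tab z [0.0382 0.039  0.0399] 4
```

View pics/s4.png

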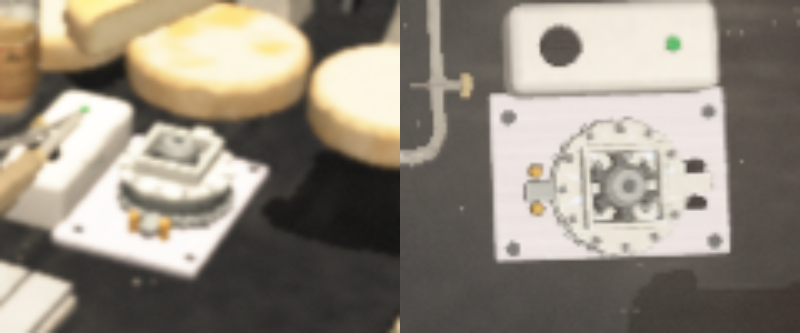

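The picture shows both plates stacked level. The disc's tab (540,190) lies between the brass pins, and the plate's tab (697,184) lies between the black pins. The plate's tab top measures about 39 mm, against 40 mm expected when home.

```bash
python3 -c "
from station import order
print(order.sign_off())"
```

```text
the job is handed in; nothing more can be done
None
```

I put the shredder back together and handed the job in: the disc is home between the brass pins and the separator plate is home on top between the black pins, both released, at about 26 s; no verdict came back.

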